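# Unload the rice-kernel reader and set in its white reference disc

### The arm

A 7-joint arm with a two-finger parallel gripper is mounted at the origin on the work surface. World frame = base frame: x ahead of the robot, y to its left, z up, the work surface at z = 0. Lengths are in m, angles in rad, forces in N, time in s.
With the tool pointing down it reaches from about 0.35 to 0.9 m from the base axis. Payload 8.1 kg.
Tool frame: the origin (TCP) lies at the centre of the arm's flange, where the gripper is bolted on; the fingertips stand 178 mm ahead of it and the grasp point (between the pads) lies 159 mm ahead of it; x points along the fingers, z is the direction in which the jaws open and shut, and the axes are right-handed (so a half turn about x gives the same grasp; the last joint's range is limited). The gripper opens to 92 mm and grips with 3 to 60 N. Pads are 19 mm wide; open, the fingers measure 130 mm over their backs; the gripper's body (75 mm by 190 mm) begins 47 mm behind the grasp point.
Start: joints at [-1.405, 0.434, 0.025, 1.573, -0.012, 1.134, -0.075], TCP at [0.166, 0.603, 0.405] pointing down, gripper open.
Joint ranges: [-2.62, 2.62], [-0.44, 2.09], [-1.27, 1.32], [0.08, 2.57], [-1.32, 4.46], [0.12, 2], [-2.74, 2.74]. Speed limits (rad/s): [2.22, 2.22, 3.01, 3.01, 3.14, 3.14, 3.14].

### API

Orientations are given as a rotation vector (axis times angle).
In Python, from cell import arm, get_image, search_frame, pinpoint gives the robot as it stands.
- The arm moves only by the tool arm_command, never from a script. Its argument "motion" is a list of rows, each a list of 7 numbers: the finger opening in mm, from 0 to 91.8, then the shift along the tool's x, y, z in mm, then the turn, a rotation vector about the tool's x, y, z in degrees. In form: [[fingers, x, y, z, ax, ay, az], ...]. A call has 1 to 5 rows; each row shifts and turns the commanded pose from where the row before left it, along the tool's axes as they then stand; what a row does not reach is not made up. A row lasts 1/8 s, in which the tool goes at most 62.5 mm and 10.7 degrees, less where a joint would pass 70% of its speed; a pose out of reach is approached as far as the arm can. A call with a gripper value outside its range is refused whole. The fingers move at their own pace and stop on an object; "newtons" is the grip in N (left out, the last holds). Time passes only in rows, so rows that do not move let the fingers close. It gives the time, the measured TCP pose, the force and the opening at its end, in the units of the state.
- arm.observe(): the state, without advancing time (a new reading comes with each control period).
- get_image(name): name is "side" or "top"; returns a dict with "frame" (420x560x3 uint8, red, green, blue), "range_z" (420x560 float32, m along the optical axis (not along the pixel's ray), 0 where there is no reading), "K" (3x3 intrinsics, pixels), "origin" and "rotation" of the camera in the world. Camera axes: x right, y down, z forward; pixel columns grow to the right and rows downward; lengths in m; the calibration is good to about 2 mm. A picture is of the moment at which its call begins.
- arm.sign_off(): hands the job in, once; it reports no verdict.
Trained networks look in the newest picture that a camera, given by its name, has taken for a name from the list of things; names that differ only in an ending like _2 or _b are one class to them, and where a whole thing is asked for, a point or a joint stands for the part that bears it (a point fixed in the world has none). Each returns a list of dicts, best first, with "p" (0 to 1); they miss things now and then, are a little off and sometimes report something else, mostly with a low value. They report only what shows in the picture. A call takes as long as a camera call. They do not tell look-alikes from the thing itself.
- search_frame(camera, target): "point" ([x, y, z] in m, in world coordinates, good to about 4 mm: the middle of the surface that is visible of it).
- pinpoint(camera, target): "point" ([x, y, z] in m, in world coordinates, good to about 4 mm: a listed point, or the origin of a listed thing).
The state is a dict: "clock": time; "joints": joint angles; "dq": joint speeds; "joint_efforts": joint torques, N m; "position": TCP position; "ee_rot": TCP orientation; "force": force on the tool from outside, world axes, zero at the start; "ft_torque": the same for the moment, N m; "width": opening from 0.0 (shut) to 1.0 (fully open).
Only numpy, scipy, OpenCV 4.12 (cv2) and the standard library are available. Lean on these libraries where they do the work, as an engineer would, in place of code of your own. Each camera call takes 0.05 s, during which the arm holds its last target. There are 200 camera calls.

### The job

Swing the kernel reader's lid back past vertical until it stays open by itself, then lift out every kernel plate and set each flat in a compartment of its own in the wooden sample tray. After that, lift the white reference disc off its hook and stand it flat on the printed ring in the middle of the reader's deck, let go, and then shut the lid fully. Do not disturb the scale, the small empty dish or the clipboard.

Things in the scene. Friction and masses are not known exactly. Their poses are not given: they have to be found in the camera images.
- reader: kernel reader base, fixed: shallow grey box 160 (own x) x 240 (own y) mm, walls 5 mm thick up to 40 mm above the table, flat white deck inside 12 mm above the table. Origin: centre of its underside on the table; own x points from the front (bar side) to the hinge side
- glass (a point): centre of the printed ring (100 mm across) on the white deck, at deck height (12 mm above the table), in the middle of the reader; axes as the reader's
- hinge (a point): middle of the lid's hinge line, on the rear top edge of the reader base, 80 mm behind the reader's centre and 40 mm above the table; the hinge runs along the reader's y
- lid (a joint): lid angle in rad: 0 shut, 1.57 upright, 1.75 end stop. Hollow grey shell 160 x 240 x 60 mm with a clear top (100 mm above the table when shut), 0.4 kg, damped hinge: let go below about 1.1 it sinks shut slowly, above that it sinks back to the stop and stays
- lid_bar (a point): middle of the lid's round steel pull bar: 14 mm diameter, along the reader's y, 100 mm free between two arms, 35 mm in front of the lid's front wall. Shut, it lies 195 mm in front of and 30 mm above the hinge; it swings up and back about the hinge. Pinch it from above across the reader's x; it turns in the fingers
- plate1: black kernel plate: base 84 (x) x 60 (y) x 8 mm, on it a loop handle in its x-z plane: uprights at x = +-28 mm and a top bar 64 mm long (x), 12 mm thick (y), 44 to 72 mm above the underside. Origin: centre of underside, z up. 0.14-0.28 kg. Pinch the bar across 12 mm from above. Starts on the deck in the shut reader; 2 or 3 are there, an absent one reads None
- plate2: black kernel plate: base 84 (x) x 60 (y) x 8 mm, on it a loop handle in its x-z plane: uprights at x = +-28 mm and a top bar 64 mm long (x), 12 mm thick (y), 44 to 72 mm above the underside. Origin: centre of underside, z up. 0.14-0.28 kg. Pinch the bar across 12 mm from above. Starts on the deck in the shut reader; 2 or 3 are there, an absent one reads None
- plate3: black kernel plate: base 84 (x) x 60 (y) x 8 mm, on it a loop handle in its x-z plane: uprights at x = +-28 mm and a top bar 64 mm long (x), 12 mm thick (y), 44 to 72 mm above the underside. Origin: centre of underside, z up. 0.14-0.28 kg. Pinch the bar across 12 mm from above. Starts on the deck in the shut reader; 2 or 3 are there, an absent one reads None
- disc: white reference disc, 90 mm diameter, 8 mm thick, with a loop handle like the plates' (uprights at own x = +-28 mm, top bar along own x 64 mm long, 12 mm thick, 44 to 72 mm above the underside; opening below it 36 mm high). Origin: centre of underside, z up. 0.2 kg. Starts hanging upright, its bar across the hook, underside 120 mm above the table
- hook_rest (a point): top of the hook wire where the disc's bar rests, 164 mm up, on a fixed stand. The 8 mm wire runs along this point's x: from a thin post at x = +85 mm (177 mm tall) down to a level 25 mm here, then up to its free tip at x = -24 mm, 12 mm higher than here. Lift the disc 14 to 24 mm, then draw it level along -x; after 80 mm its base is clear of the tip
- tray: wooden sample tray, fixed, 212 (own x) x 170 (own y) mm, walls and cross dividers 7 mm thick and 28 mm high, floor 7 mm, four equal compartments in a 2 x 2 grid, all empty. Origin: centre of its underside on the table
- bay1 (a point): centre of the floor of one tray compartment (99 x 78 mm clear inside, a 84 x 60 mm plate fits flat with its long side along the tray's x). Axes as the tray's
- bay2 (a point): centre of the floor of one tray compartment (99 x 78 mm clear inside, a 84 x 60 mm plate fits flat with its long side along the tray's x). Axes as the tray's
- bay3 (a point): centre of the floor of one tray compartment (99 x 78 mm clear inside, a 84 x 60 mm plate fits flat with its long side along the tray's x). Axes as the tray's
- bay4 (a point): centre of the floor of one tray compartment (99 x 78 mm clear inside, a 84 x 60 mm plate fits flat with its long side along the tray's x). Axes as the tray's
- scale: bystander: white table scale 150 x 200 x 52 mm, origin under its centre; leave alone
- dish: bystander: small empty black square dish 75 x 75 x 24 mm, origin under its centre; leave alone
- clipboard: bystander: clipboard 310 x 230 mm, 15 mm high at its clip, origin under its centre; leave alone
There are look-alikes about, which are no part of the job. Leave any pink or red look-alike of the disc alone.

How it is judged:
By the outcome, as a careful person would: the job done as asked, in the order asked, and still so for the second after the job is handed in, with the robot touching nothing.
Of plate1, plate2, plate3 only 2 to 3 are there at a start; the rules pass over those that are not, and their reading is None.
At some moment in a run one of plate1, plate2, plate3 may be knocked a few centimetres aside while the robot is not near it.
Once in a run the grip may slacken for a moment while it holds something.
It also fails if it takes over 210 s, if anything falls off the work surface, if the arm or the gripper's body presses on something with over 40 N, if the wrist force passes 120 N, or if a joint passes its speed limit or range.

## Working session

There is one attempt and no reset: what is moved stays moved. The work goes in short steps, Python scripts to look and compute and a tool call to move; the robot and the scene stay as the last step left them, time stands still between calls to the robot, and variables do not carry over. Pictures are saved under pics/ and viewed, about 12 in all and at most 16, crops included, and the job is handed in when it is done.

Besides the shell and the picture viewer there is one more tool, called after "Call:" as a command line: name --pt "numbers of a row" for each row, then --argument value for the rest. arm_command: Moves the arm, as the interface text tells. Its arguments: {"type":"object","properties":{"motion":{"type":"array"},"newtons":{"type":"number"}},"required":["motion"]}

```bash
ls; mkdir -p pics
cat > h.py <<'E'
import numpy as np, cv2
from scipy.spatial.transform import Rotation as R
from cell import arm, get_image, search_frame, pinpoint
def snap(cam,name=None,crop=None,scale=1):
    d=get_image(cam)
    if name:
        im=d['frame'][:,:,::-1]
        if crop: im=im[crop[1]:crop[3],crop[0]:crop[2]]
        if scale!=1: im=cv2.resize(im,None,fx=scale,fy=scale,interpolation=cv2.INTER_CUBIC)
        cv2.imwrite('pics/%s.png'%name,im)
    return d
def cloud(d):
    z=d['range_z'];h,w=z.shape;u,v=np.meshgrid(np.arange(w),np.arange(h));K=np.array(d['K'])
    c=np.stack([(u-K[0,2])/K[0,0]*z,(v-K[1,2])/K[1,1]*z,z],-1)
    return c@np.array(d['rotation']).T+np.array(d['origin'])
def proj(d,p):
    c=(np.array(p)-np.array(d['origin']))@np.array(d['rotation']);q=c@np.array(d['K']).T
    return np.round(q[:2]/q[2],1)
def state():
    s=arm.observe();r=R.from_rotvec(s['ee_rot']);M=r.as_matrix()
    print('t',round(s['clock'],2),'tcp',np.round(s['position'],4),'w',round(s['width'],3),'F',np.round(s['force'],1))
    print('q',np.round(s['joints'],3));print('x',np.round(M[:,0],3),'y',np.round(M[:,1],3),'z',np.round(M[:,2],3))
    return s,M
def go(target,zdir=None):
    """shift in tool mm from present pose to target grasp point; turn about tool x (deg) to align z with zdir (mod 180)"""
    s,M=state();g=np.array(s['position'])+0.159*M[:,0]
    sh=M.T@(np.array(target)-g)*1e3
    print('grasp',np.round(g,4),'shift mm',np.round(sh,1))
    if zdir is not None:
        z=M.T@np.array(zdir); a=np.degrees(np.arctan2(-z[1],z[2])); a=(a+90)%180-90; print('turn x deg',round(a,1))
E
cat > a.py <<'E'
from h import *
state()
for c in ['top','side']:
    d=snap(c,c+'0'); print(c,np.round(d['origin'],3))
    for n in ['reader','glass','hinge','lid_bar','plate1','disc','hook_rest','tray','bay1','scale','dish','clipboard']:
        for r in pinpoint(c,n)[:4]: print(n,np.round(r['point'],3),round(r['p'],2),proj(d,r['point']))
E
python3 a.py
```

```text
pics
t 0.0 tcp [0.1659 0.6023 0.4039] w 1.001 F [-0.5 -0.3 -0. ]
q [-1.405  0.435  0.025  1.574 -0.012  1.134 -0.075]
x [-0.    -0.002 -1.   ] y [-0.964  0.266 -0.   ] z [ 0.266  0.964 -0.002]
top [ 0.364 -0.006  1.974]Traceback (most recent call last):
  File "a.py", line 6, in <module>
    for r in pinpoint(c,n)[:4]: print(n,np.round(r['point'],3),round(r['p'],2),proj(d,r['point']))
                                                                               ~~~~^^^^^^^^^^^^^^
  File "h.py", line 17, in proj
    c=(np.array(p)-np.array(d['origin']))@np.array(d['rotation']);q=c@np.array(d['K']).T
                                                                    ~^~~~~~~~~~~~~~~~~~~
ValueError: matmul: Input operand 0 does not have enough dimensions (has 0, gufunc core with signature (n?,k),(k,m?)->(n?,m?) requires 1)
```

```bash
python3 - <<'E'
s=open('h.py').read()
s=s.replace("    return d\n","    d['rotation']=R.from_rotvec(d['rotation']).as_matrix() if np.size(d['rotation'])==3 else np.array(d['rotation'])\n    return d\n",1)
open('h.py','w').write(s)
E
python3 a.py
```

```text
t 0.15 tcp [0.166  0.6024 0.4041] w 1.001 F [ 1.1  0.4 -1. ]
q [-1.405  0.435  0.025  1.574 -0.012  1.134 -0.075]
x [-0.    -0.001 -1.   ] y [-0.964  0.266 -0.   ] z [ 0.266  0.964 -0.001]
top [ 0.364 -0.006  1.974]
reader [ 0.545  0.181 -0.003] 0.94 [231.3 214.5]
lid_bar [0.567 0.549 0.   ] 0.7 [136.8 207.3]
lid_bar [0.436 0.19  0.069] 0.56 [226.2 242. ]
disc [ 0.491 -0.554  0.004] 0.87 [421.7 231.6]
disc [ 0.509 -0.39   0.12 ] 0.69 [385.2 223.8]
disc [ 0.381 -0.42   0.003] 0.56 [387.1 259.7]
disc [ 0.52  -0.164 -0.003] 0.41 [320.2 222.5]
hook_rest [ 0.507 -0.392  0.162] 0.69 [388.2 223.7]
tray [ 0.518 -0.165  0.001] 0.65 [320.6 222.8]
bay1 [ 0.561 -0.206  0.011] 0.85 [331.4 211.7]
bay1 [ 0.47  -0.118  0.006] 0.77 [308.2 235.2]
bay1 [ 0.462 -0.199  0.006] 0.71 [329.5 237.5]
bay1 [ 0.571 -0.128  0.007] 0.64 [311.3 209. ]
scale [ 0.766 -0.137  0.002] 0.64 [313.9 159.6]
scale [ 0.474 -0.117  0.007] 0.62 [308.  233.9]
dish [ 0.375  0.309 -0.004] 0.61 [196.9 258. ]
clipboard [0.567 0.548 0.001] 0.62 [136.9 207.4]
clipboard [ 0.472 -0.118  0.006] 0.4 [308.4 234.4]
side [ 0.308 -0.914  1.111]
reader [ 0.549  0.185 -0.001] 0.82 [253.  209.8]
hinge [ 0.566 -0.207  0.008] 0.4 [293.8 301.9]
lid_bar [0.429 0.195 0.067] 0.85 [215.1 200. ]
disc [ 0.508 -0.393  0.119] 0.85 [295.6 345. ]
disc [ 0.38  -0.417 -0.001] 0.83 [246.8 392.3]
hook_rest [ 0.51  -0.386  0.162] 0.97 [296.1 332.2]
tray [ 0.518 -0.164 -0.003] 0.83 [273.  295.5]
bay1 [ 0.566 -0.205  0.01 ] 0.98 [293.6 300.7]
bay1 [ 0.473 -0.117  0.008] 0.97 [253.4 284.2]
bay1 [ 0.47  -0.196  0.006] 0.57 [259.5 307.2]
scale [ 0.77  -0.135 -0.002] 0.79 [351.4 268.2]
scale [ 0.509 -0.39   0.162] 0.19 [296.4 333.8]
dish [0.381 0.313 0.002] 0.7 [196.5 193.7]
clipboard [ 0.467 -0.2    0.006] 0.69 [258.6 308.4]
clipboard [0.567 0.55  0.001] 0.62 [234.  144.5]
```

View pics/top0.png

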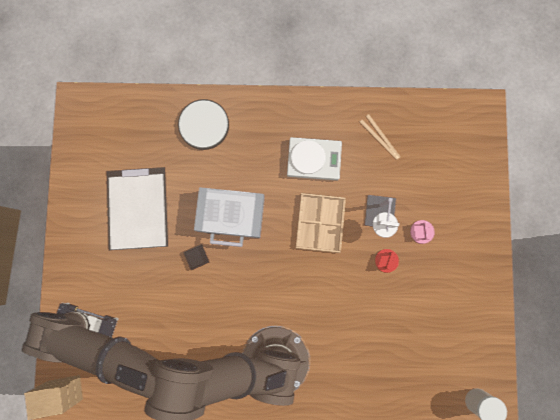

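View pics/side0.png

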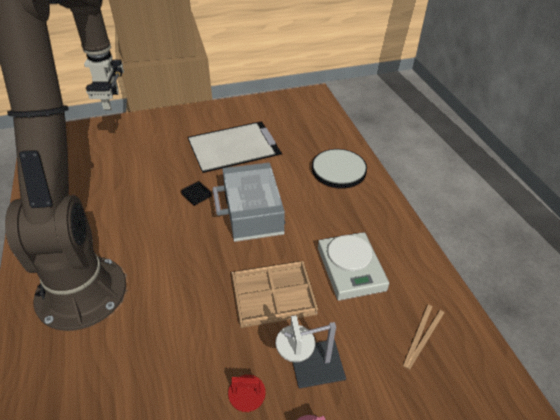

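Top view: the reader is at (230,214) with its bar at (227,241). The tray is at (320,223), and the white disc hangs on its hook at (385,224). The red and pink look-alikes are at (387,261) and (423,232). Next I'll measure the yaws from depth.

```bash
cat > b.py <<'E'
from h import *
for c in ['top','side']:
    d=snap(c); P=cloud(d); ok=d['range_z']>0
    def sel(x0,x1,y0,y1,z0,z1): 
        m=ok&(P[...,0]>x0)&(P[...,0]<x1)&(P[...,1]>y0)&(P[...,1]<y1)&(P[...,2]>z0)&(P[...,2]<z1); return P[m]
    def rect(n,p):
        if len(p)<5: print(c,n,len(p));return
        r=cv2.minAreaRect(p[:,:2].astype(np.float32)*1000)
        print(c,n,len(p),np.round(r,1).tolist() if 0 else r,'mean',np.round(p.mean(0),3),'z',np.round(np.percentile(p[:,2],[5,50,95]),3))
    rect('lid',sel(.44,.66,.04,.34,.085,.115))
    b=sel(.39,.452,.10,.29,.05,.09); rect('bar',b)
    t=sel(.40,.64,-.27,-.06,.02,.04); rect('tray',t)
    rect('hookdisc',sel(.4,.62,-.5,-.28,.10,.135)); rect('discbar',sel(.4,.62,-.5,-.28,.183,.2)); rect('wire',sel(.4,.68,-.5,-.28,.155,.181));rect('stand',sel(.4,.68,-.5,-.28,.004,.03))
    for n in ['lid_bar','lid','hook_rest','disc']:
        print(n,[(np.round(r['point'],3),round(r['p'],2)) for r in search_frame(c,n)[:3]])
go([.43,.194,.07],[1,-.09,0])
E
python3 b.py
```

```text
top lid 2822 ((533.9660034179688, 184.8480224609375), (241.54331970214844, 187.13246154785156), 85.07593536376953) mean [0.546 0.183 0.1  ] z [0.092 0.1   0.108]
top bar 141 ((437.46038818359375, 190.97103881835938), (118.98506927490234, 29.769929885864258), 89.00372314453125) mean [0.434 0.189 0.075] z [0.067 0.075 0.083]
top tray 482 ((519.0177612304688, -160.23785400390625), (169.47439575195312, 212.5650177001953), 84.88963317871094) mean [ 0.52  -0.16   0.027] z [0.021 0.026 0.035]
top hookdisc 366 ((523.609130859375, -378.39215087890625), (122.92852783203125, 90.72635650634766), 26.8321475982666) mean [ 0.507 -0.383  0.126] z [0.118 0.127 0.133]
top discbar 65 ((539.6312866210938, -400.7619323730469), (60.378196716308594, 96.47713470458984), 67.85337829589844) mean [ 0.508 -0.387  0.191] z [0.185 0.191 0.197]
top wire 88 ((537.1959228515625, -379.2608337402344), (114.85254669189453, 60.9183349609375), 9.006921768188477) mean [ 0.543 -0.388  0.169] z [0.157 0.17  0.18 ]
top stand 986 ((540.5405883789062, -390.18353271484375), (217.22573852539062, 278.4904479980469), 89.9446258544
[... 1426 characters left out ...]
75, -390.7849426269531), (212.36038208007812, 278.90655517578125), 88.21619415283203) mean [ 0.553 -0.41   0.009] z [0.005 0.009 0.013]
lid_bar [(array([0.534, 0.147, 0.1  ]), 0.93), (array([ 0.758, -0.16 ,  0.04 ]), 0.55)]
lid [(array([0.539, 0.144, 0.099]), 0.78)]
hook_rest [(array([ 0.576, -0.403,  0.009]), 0.73)]
disc [(array([ 0.376, -0.43 ,  0.009]), 0.7), (array([ 0.502, -0.403,  0.132]), 0.62), (array([ 0.509, -0.516,  0.012]), 0.52)]
t 1.95 tcp [0.166  0.6026 0.4047] w 1.001 F [ 0.   0.2 -0.3]
q [-1.405  0.435  0.025  1.573 -0.012  1.134 -0.075]
x [ 0.  0. -1.] y [-0.964  0.266  0.   ] z [0.266 0.964 0.   ]
grasp [0.166  0.6026 0.2457] shift mm [ 175.7 -363.1 -323.8]
turn x deg 79.7
```

Call:
arm_command --pt "26 0 -40 -36 0 0 0" --pt "26 0 -40 -36 0 0 0" --pt "26 0 -40 -36 0 0 0" --pt "26 0 -40 -36 0 0 0" --pt "26 0 -40 -36 0 0 0" --newtons 30

```text
clock: 2.58
position: [0.3118, 0.3743, 0.405]
ee_rot: [-1.009, 1.324, 1.009]
force: [1.4, -0.4, 0.2]
width: 0.508
```

Call:
arm_command --pt "26 0 -40 -36 0 0 0" --pt "26 0 -40 -36 0 0 0" --pt "26 0 -40 -36 0 0 0" --pt "26 0 -40 -36 0 0 0" --pt "26 0 0 0 10 0 0"

```text
clock: 3.2
position: [0.429, 0.1903, 0.4051]
ee_rot: [-0.871, 1.389, 0.869]
force: [-0.8, 1.4, 0.0]
width: 0.283
```

Call:
arm_command --pt "26 0 0 0 10 0 0" --pt "26 0 0 0 10 0 0" --pt "26 0 0 0 10 0 0" --pt "26 0 0 0 10 0 0" --pt "26 0 0 0 10 0 0"

```text
clock: 3.82
position: [0.427, 0.1946, 0.4049]
ee_rot: [-0.195, 1.562, 0.196]
force: [0.2, 0.9, -0.3]
width: 0.283
```

Call:
arm_command --pt "26 0 0 0 10 0 0" --pt "26 0 0 0 10 0 0" --pt "26 0 0 0 0 0 0"

```text
clock: 4.2
position: [0.427, 0.1947, 0.4048]
ee_rot: [0.073, 1.569, -0.073]
force: [0.3, 0.2, 0.8]
width: 0.284
```

```bash
python3 -c "
from h import *
go([.432,.193,.07],[.9963,-.086,0])
print([(c,np.round(r['point'],3),round(r['p'],2)) for c in ['top','side'] for r in (snap(c),pinpoint(c,'lid_bar'))[1]])"
```

```text
t 4.2 tcp [0.427  0.1947 0.4048] w 0.284 F [0.3 0.2 0.8]
q [-0.912  0.178  0.436  1.964 -0.088  1.017 -0.529]
x [ 0.  0. -1.] y [0.093 0.996 0.   ] z [ 0.996 -0.093  0.   ]
grasp [0.427  0.1947 0.2458] shift mm [175.8  -1.2   5.1]
turn x deg -0.4
[('top', array([0.434, 0.191, 0.068]), 0.6), ('side', array([0.428, 0.193, 0.07 ]), 0.57)]
```

Call:
arm_command --pt "26 50 0 4 0 0 0" --pt "26 50 0 0 0 0 0" --pt "26 40 0 0 0 0 0" --pt "26 20 0 0 0 0 0" --pt "26 14 0 0 0 0 0"

```text
clock: 5.03
position: [0.4309, 0.1941, 0.2297]
ee_rot: [0.073, 1.57, -0.073]
force: [-0.1, 0.3, 1.3]
width: 0.281
```

Call:
arm_command --pt "5 1 0 0 0 0 0" --pt "5 0 0 0 0 0 0" --pt "5 0 0 0 0 0 0" --newtons 25

```text
clock: 5.4
position: [0.4322, 0.194, 0.2308]
ee_rot: [0.075, 1.566, -0.074]
force: [4.2, -2.8, -3.0]
width: 0.139
```

```bash
python3 -c "
from h import *
go([.432,.193,.07])
snap('side','grip1',(150,120,350,270),3)
th=np.radians(np.arange(0,102,6.5));x=-195*np.cos(th)+30*np.sin(th);z=195*np.sin(th)+30*np.cos(th)
print(np.round(np.c_[np.degrees(th)[1:],-np.diff(z),np.diff(x)],1))"
```

```text
t 5.4 tcp [0.4322 0.194  0.2308] w 0.139 F [ 4.2 -2.8 -3. ]
q [-0.802  0.445  0.35   2.144 -0.267  0.589 -0.356]
x [ 0.003  0.001 -1.   ] y [0.095 0.996 0.001] z [ 0.996 -0.095  0.003]
grasp [0.4327 0.1941 0.0718] shift mm [ 1.8 -1.2 -0.6]
[[  6.5 -21.9   4.6]
 [ 13.  -21.2   7.1]
 [ 19.5 -20.3   9.5]
 [ 26.  -19.1  11.7]
 [ 32.5 -17.6  13.8]
 [ 39.  -16.   15.7]
 [ 45.5 -14.1  17.4]
 [ 52.  -12.   18.9]
 [ 58.5  -9.8  20.1]
 [ 65.   -7.5  21.1]
 [ 71.5  -5.   21.8]
 [ 78.   -2.5  22.2]
 [ 84.5  -0.   22.4]
 [ 91.    2.5  22.2]
 [ 97.5   5.   21.8]]
```

View pics/grip1.png

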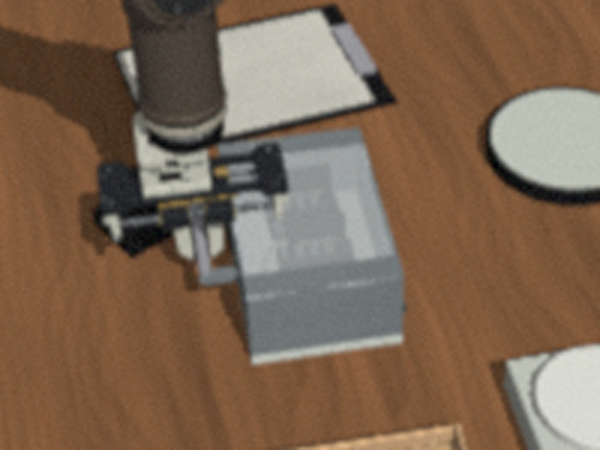

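The crop shows the fingers around the bar near (205,235), clear of the lid wall. The opening reads about 13 mm, which fits the 14 mm bar, so I'll swing the lid.

Call:
arm_command --pt "5 -22 0 4.6 0 0 0" --pt "5 -21.2 0 7 0 0 0" --pt "5 -20.3 0 9.5 0 0 0" --pt "5 -19 0 11.7 0 0 0" --newtons 30

```text
clock: 5.95
position: [0.4655, 0.1908, 0.314]
ee_rot: [0.075, 1.564, -0.073]
force: [13.0, 0.3, -15.7]
width: 0.144
```

```bash
python3 -c "
from h import *
go([.6257-.1622*.996,.1761+.1622*.086,.04+.1125])"
```

```text
t 5.95 tcp [0.4655 0.1908 0.314 ] w 0.144 F [ 13.    0.3 -15.7]
q [-0.819  0.352  0.417  2.006 -0.191  0.816 -0.388]
x [ 0.005  0.001 -1.   ] y [0.095 0.996 0.001] z [ 0.996 -0.095  0.005]
grasp [0.4663 0.1909 0.155 ] shift mm [ 2.5 -1.1 -2.1]
```

Call:
arm_command --pt "5 -17.6 0 13.8 0 0 0" --pt "5 -16 0 15.7 0 0 0" --pt "5 -14 0 17.4 0 0 0" --pt "5 -12 0 19 0 0 0" --pt "5 -9.8 0 20 0 0 0"

```text
clock: 6.58
position: [0.5483, 0.1836, 0.3832]
ee_rot: [0.074, 1.572, -0.072]
force: [-4.8, 2.9, 2.3]
width: 0.143
```

Call:
arm_command --pt "5 -7.5 0 21 0 0 0" --pt "5 -5 0 21.8 0 0 0" --pt "5 -2.5 0 22.2 0 0 0" --pt "5 0 0 22.4 0 0 0" --pt "5 2.5 0 22 0 0 0"

```text
clock: 7.2
position: [0.6581, 0.1735, 0.3954]
ee_rot: [0.074, 1.57, -0.072]
force: [-1.4, 1.2, 3.3]
width: 0.146
```

Call:
arm_command --pt "5 2 0 12 0 0 0" --pt "5 0 0 0 0 0 0"

```text
clock: 7.45
position: [0.6704, 0.1724, 0.3927]
ee_rot: [0.074, 1.568, -0.072]
force: [0.7, 3.0, 2.0]
width: 0.141
```

```bash
python3 -c "
from h import *
go([.6257+.05*.996,.1761-.05*.086,.04+.19])
snap('side','open1',(130,60,400,270),3)"
```

```text
t 7.45 tcp [0.6704 0.1724 0.3927] w 0.141 F [0.7 3.  2. ]
q [-0.596  0.577  0.444  1.43  -0.256  1.19  -0.213]
x [ 0.001  0.001 -1.   ] y [0.093 0.996 0.001] z [ 0.996 -0.093  0.001]
grasp [0.6706 0.1726 0.2337] shift mm [ 3.7 -0.3  4.9]
```

View pics/open1.png

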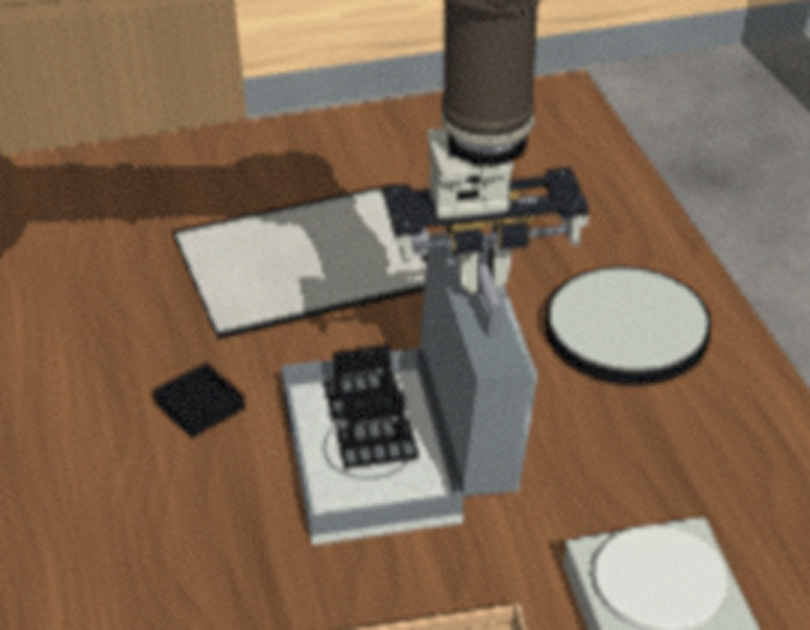

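The crop shows the lid upright and held, with plates on the deck around (375,400). Release, rise, look.

Call:
arm_command --pt "40 0 0 0 0 0 0" --pt "40 0 0 0 0 0 0" --pt "40 -40 0 0 0 0 0" --pt "60 -50 0 0 0 0 0" --pt "60 0 -40 -40 0 0 0"

```text
clock: 8.12
position: [0.6284, 0.1373, 0.4861]
ee_rot: [0.073, 1.561, -0.07]
force: [-0.1, -0.8, 0.2]
width: 0.603
```

Call:
arm_command --pt "60 0 -45 -40 0 0 0" --pt "60 0 -45 -40 0 0 0" --pt "60 0 -45 -40 0 0 0" --pt "60 0 -45 -40 0 0 0" --pt "60 0 -45 -20 0 0 0"

```text
clock: 8.75
position: [0.4233, -0.0733, 0.482]
ee_rot: [0.075, 1.57, -0.074]
force: [1.1, 0.2, 0.4]
width: 0.652
```

```bash
cat > c.py <<'E'
from h import *
import sys
state()
for c in ['top','side']:
    d=snap(c,c+sys.argv[1],(190,170,290,255) if c=='top' else (200,130,340,270),5 if c=='top' else 4); P=cloud(d); ok=d['range_z']>0
    ex=np.array([.9963,-.086]);ey=np.array([.086,.9963]);L=(P[...,:2]-[.546,.183])
    lx=L@ex;ly=L@ey
    m=ok&(abs(lx)<.073)&(abs(ly)<.113)&(P[...,2]>.068)&(P[...,2]<.095)
    n,lab=cv2.connectedComponents(m.astype(np.uint8))
    for i in range(1,n):
        q=P[lab==i]
        if len(q)>8: print(c,'bar',len(q),'mean',np.round(q.mean(0),3),cv2.minAreaRect(q[:,:2].astype(np.float32)*1000))
    for nme in ['plate1','lid_bar','hinge','glass']:
        print(c,nme,[(np.round(r['point'],3),round(r['p'],2),proj(d,r['point'])) for r in pinpoint(c,nme)[:5]])
E
python3 c.py A
```

```text
t 8.75 tcp [ 0.4233 -0.0733  0.482 ] w 0.652 F [1.1 0.2 0.4]
q [-0.502  0.02   0.574  1.926 -0.013  1.2   -0.019]
x [-0.001  0.001 -1.   ] y [0.094 0.996 0.001] z [ 0.996 -0.094 -0.001]
top bar 67 mean [0.56  0.26  0.083] ((560.0338745117188, 260.2271423339844), (13.529731750488281, 60.29963684082031), 87.2190170288086)
top bar 60 mean [0.556 0.18  0.082] ((556.3412475585938, 180.37294006347656), (13.016531944274902, 62.96001052856445), 85.9941635131836)
top plate1 [(array([0.557, 0.178, 0.008]), 0.73, array([232. , 211.2])), (array([0.561, 0.26 , 0.012]), 0.61, array([210.5, 209.7]))]
top lid_bar [(array([0.694, 0.166, 0.225]), 0.88, array([230.7, 165.9]))]
top hinge [(array([0.628, 0.176, 0.042]), 0.57, array([232.2, 191.7])), (array([ 0.566, -0.209,  0.011]), 0.28, array([332.2, 210.4]))]
top glass [(array([0.544, 0.18 , 0.01 ]), 0.63, array([231.1, 214.6]))]
side bar 20 mean [0.57  0.252 0.079] ((571.2489624023438, 254.20379638671875), (21.354501724243164, 11.217032432556152), 6.505439281463623)
side bar 111 mean [0.556 0.175 0.079] ((557.2200317382812, 175.43215942382812), (62.98493576049805, 22.02001190185547), 0.10904016345739365)
side plate1 [(array([0.558, 0.258, 0.013]), 0.54, array([250.3, 192.1])), (array([0.683, 0.171, 0.228]), 0.47, array([294.5, 150.7]))]
side lid_bar [(array([0.688, 0.17 , 0.227]), 0.8, array([296.3, 150.9]))]
side hinge [(array([0.626, 0.178, 0.041]), 0.97, array([275.9, 197.8]))]
side glass [(array([0.55 , 0.184, 0.011]), 0.69, array([253.3, 207.5]))]
```

View pics/topA.png

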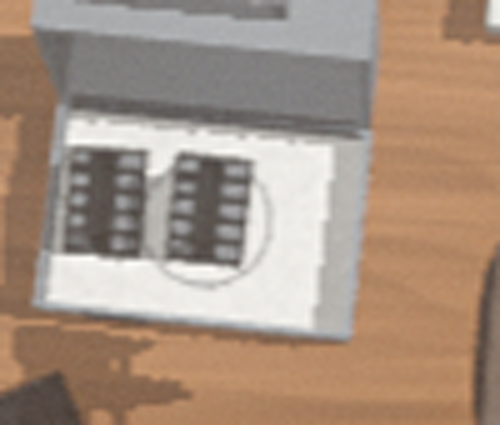

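View pics/sideA.png

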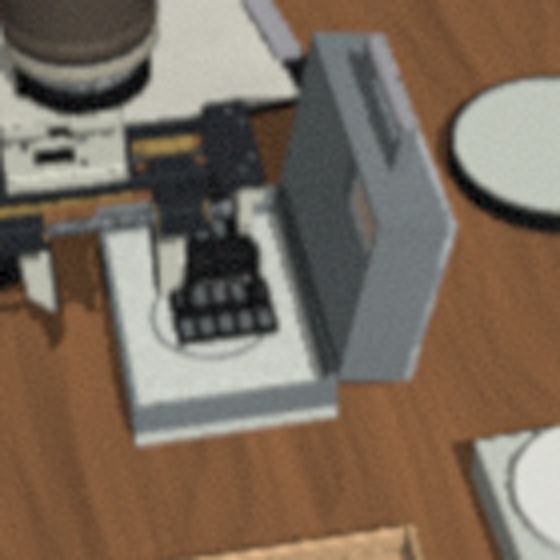

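Both views show two plates with bars along the reader's x, at top-crop (208,208) and (105,200). The lid is at its stop and the right part of the deck is empty, so there are only two plates. I'll turn the jaws across the bars and go to the nearer plate.

Call:
arm_command --pt "50 0 0 0 10 0 0" --pt "50 0 0 0 10 0 0" --pt "50 0 0 0 10 0 0" --pt "50 0 0 0 10 0 0" --pt "50 0 0 0 10 0 0"

```text
clock: 9.88
position: [0.4264, -0.071, 0.4819]
ee_rot: [0.757, 1.435, -0.758]
force: [0.1, -0.4, -0.3]
width: 0.545
```

Call:
arm_command --pt "50 0 0 0 10 0 0" --pt "50 0 0 0 10 0 0" --pt "50 0 0 0 10 0 0" --pt "50 0 0 0 10 0 0"

```text
clock: 10.38
position: [0.4263, -0.071, 0.482]
ee_rot: [1.281, 1.161, -1.282]
force: [-0.1, 0.5, -0.3]
width: 0.548
```

Call:
arm_command --pt "50 0 22 -53 0 0 0" --pt "50 30 22 -53 0 0 0" --pt "50 30 22 -51 0 0 0" --pt "50 30 22 -51 0 0 0" --pt "50 30 21 -53 0 0 0"

```text
clock: 11.0
position: [0.5577, 0.1761, 0.3632]
ee_rot: [1.277, 1.164, -1.278]
force: [0.3, 0.3, 0.4]
width: 0.539
```

```bash
python3 -c "
from h import *
go([.556,.180,.070],[.076,.997,0])
d=snap('top'); print([(np.round(r['point'],3),round(r['p'],2)) for r in pinpoint('top','plate1')])
d=snap('side'); print([(np.round(r['point'],3),round(r['p'],2)) for r in pinpoint('side','plate1')])"
```

```text
t 11.0 tcp [0.5577 0.1761 0.3632] w 0.539 F [0.3 0.3 0.4]
q [-0.719  0.425  0.451  1.755 -0.214  1.01  -1.853]
x [-0. -0. -1.] y [ 0.996 -0.093 -0.   ] z [-0.093 -0.996  0.   ]
grasp [0.5577 0.176  0.2042] shift mm [134.2  -2.   -3.8]
turn x deg -1.0
[(array([0.557, 0.174, 0.008]), 0.44)]
[(array([0.556, 0.178, 0.013]), 0.9), (array([0.558, 0.259, 0.013]), 0.67)]
```

Call:
arm_command --pt "50 45 -1 -3 -1 0 0" --pt "50 45 0 0 0 0 0" --pt "50 30 0 0 0 0 0" --pt "50 14 0 0 0 0 0"

```text
clock: 11.7
position: [0.5559, 0.1758, 0.23]
ee_rot: [1.265, 1.171, -1.268]
force: [-0.5, 0.1, 2.0]
width: 0.543
```

Call:
arm_command --pt "2 0 0 0 0 0 0" --pt "2 0 0 0 0 0 0" --pt "2 0 0 0 0 0 0" --pt "2 0 0 0 0 0 0" --newtons 50

```text
clock: 12.2
position: [0.5564, 0.177, 0.2314]
ee_rot: [1.267, 1.172, -1.264]
force: [-0.4, 2.7, 1.7]
width: 0.159
```

Call:
arm_command --pt "2 -20 0 0 0 0 0" --pt "2 -40 0 0 0 0 0" --pt "2 -50 0 0 0 0 0" --pt "2 0 0 0 0 0 0"

```text
clock: 12.7
position: [0.5574, 0.1769, 0.3445]
ee_rot: [1.271, 1.169, -1.259]
force: [0.1, -0.7, -2.6]
width: 0.131
```

```bash
python3 -c "
from h import *
go([.466,-.198,.18],[.088,.996,0])
snap('side','lift1',(200,130,340,270),4)"
```

```text
t 12.7 tcp [0.5574 0.1769 0.3445] w 0.131 F [ 0.1 -0.7 -2.6]
q [-0.715  0.443  0.444  1.78  -0.227  0.962 -1.826]
x [ 0.006  0.003 -1.   ] y [ 0.997 -0.077  0.006] z [-0.077 -0.997 -0.003]
grasp [0.5584 0.1774 0.1855] shift mm [  3.8 -63.3 381.4]
turn x deg 0.6
```

View pics/lift1.png

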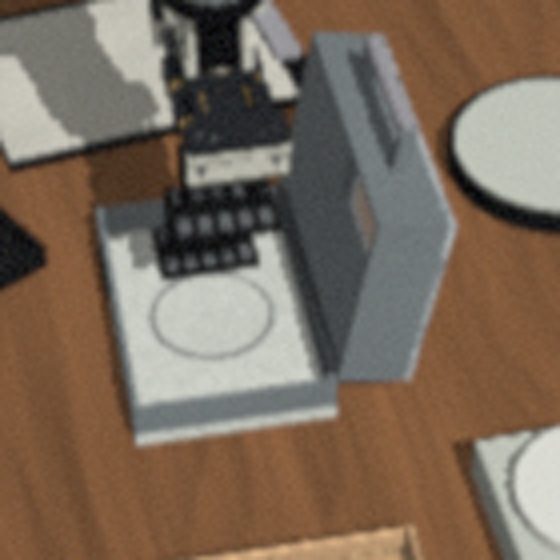

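The crop shows plate 1 hanging level at (215,220), with the ring now clear. I'll carry it to the near-left bay.

Call:
arm_command --pt "2 0 -8 37 0 0 0" --pt "2 0 -8 38 0 0 0" --pt "2 0 -8 38 0 0 0" --pt "2 0 -8 38 0 0 0" --pt "2 0 -8 38 0 0 0" --newtons 55

```text
clock: 13.38
position: [0.5006, -0.0095, 0.3393]
ee_rot: [1.264, 1.173, -1.267]
force: [0.3, -0.4, -1.7]
width: 0.129
```

Call:
arm_command --pt "2 15 -8 38 0 0 0" --pt "2 20 -9 37 0 0 0" --pt "2 20 -8 36 0 0 0" --pt "2 0 0 0 0 0 0"

```text
clock: 13.88
position: [0.4659, -0.1196, 0.2834]
ee_rot: [1.266, 1.172, -1.274]
force: [-0.1, 0.3, -1.5]
width: 0.121
```

```bash
cat > f.py <<'E'
from h import *
import sys
t=[float(a) for a in sys.argv[1:6]]
go(t[:3],[t[3],t[4],0])
for c in ['top','side']:
    d=snap(c); P=cloud(d)
    print(c,[(np.round(r['point'],3),round(r['p'],2)) for r in pinpoint(c,'plate1')],[(np.round(r['point'],3),round(r['p'],2)) for r in pinpoint(c,'bay1')])
E
python3 f.py .470 -.117 .066 .088 .996
```

```text
t 13.88 tcp [ 0.4659 -0.1196  0.2834] w 0.121 F [-0.1  0.3 -1.5]
q [-0.236  0.378  0.486  2.087 -0.256  0.739 -1.24 ]
x [-0.005 -0.001 -1.   ] y [ 0.997 -0.082 -0.005] z [-0.082 -0.997  0.001]
grasp [ 0.4651 -0.1198  0.1244] shift mm [58.4  5.  -3.2]
turn x deg 0.3
top [(array([0.561, 0.261, 0.015]), 0.77)] [(array([ 0.462, -0.201,  0.012]), 0.89), (array([ 0.573, -0.127,  0.006]), 0.82), (array([ 0.562, -0.209,  0.01 ]), 0.78), (array([0.628, 0.173, 0.041]), 0.18)]
side [(array([ 0.467, -0.118,  0.065]), 0.86)] [(array([ 0.574, -0.126,  0.007]), 0.87), (array([ 0.469, -0.198,  0.005]), 0.78), (array([ 0.471, -0.118,  0.007]), 0.76), (array([ 0.567, -0.207,  0.007]), 0.7)]
```

Call:
arm_command --pt "2 15 4 -1.5 0 0 0" --pt "2 20 0 0 0 0 0" --pt "2 14 0 0 0 0 0" --pt "2 8 0 0 0 0 0" --pt "2 2 0 0 0 0 0"

```text
clock: 14.8
position: [0.472, -0.116, 0.2272]
ee_rot: [1.266, 1.174, -1.266]
force: [-15.0, 3.5, 45.0]
width: 0.126
```

```bash
python3 f.py .470 -.117 .066 .088 .996
```

```text
t 14.8 tcp [ 0.472  -0.116   0.2272] w 0.126 F [-15.    3.5  45. ]
q [-0.185  0.477  0.422  2.12  -0.336  0.61  -1.174]
x [-0.001  0.002 -1.   ] y [ 0.997 -0.077 -0.002] z [-0.077 -0.997 -0.002]
grasp [ 0.4717 -0.1157  0.0682] shift mm [ 2.2 -1.6  1.4]
turn x deg 0.6
top [(array([0.559, 0.262, 0.012]), 0.81)] [(array([ 0.459, -0.2  ,  0.011]), 0.97), (array([ 0.563, -0.208,  0.011]), 0.78), (array([ 0.572, -0.127,  0.007]), 0.66)]
side [(array([ 0.466, -0.198,  0.005]), 0.37)] [(array([ 0.468, -0.198,  0.006]), 0.96), (array([ 0.471, -0.12 ,  0.007]), 0.94), (array([ 0.567, -0.206,  0.007]), 0.8), (array([ 0.572, -0.13 ,  0.008]), 0.65)]
```

Call:
arm_command --pt "2 -2 0 0 0 0 0" --pt "45 0 0 0 0 0 0" --pt "45 0 0 0 0 0 0" --pt "45 0 0 0 0 0 0" --pt "45 -40 0 0 0 0 0"

```text
clock: 15.72
position: [0.4716, -0.1157, 0.2672]
ee_rot: [1.263, 1.176, -1.269]
force: [1.5, 0.8, 0.1]
width: 0.48
```

Call:
arm_command --pt "50 -50 0 0 0 0 0" --pt "50 -20 10 -55 0 0 0" --pt "50 0 12 -58 0 0 0" --pt "50 0 12 -58 0 0 0" --pt "50 0 12 -58 0 0 0"

```text
clock: 16.35
position: [0.5362, 0.1106, 0.3389]
ee_rot: [1.266, 1.172, -1.265]
force: [1.5, -0.4, 0.0]
width: 0.54
```

Call:
arm_command --pt "50 0 12 -58 0 0 0" --pt "50 0 10 -50 0 0 0" --pt "50 0 0 -40 0 0 0" --pt "50 0 0 0 0 0 0"

```text
clock: 16.85
position: [0.5685, 0.259, 0.3378]
ee_rot: [1.262, 1.176, -1.261]
force: [0.3, 0.2, 0.2]
width: 0.545
```

```bash
python3 f.py .560 .260 .070 .07 .9975; python3 c.py B | grep bar
```

```text
t 16.85 tcp [0.5685 0.259  0.3378] w 0.545 F [0.3 0.2 0.2]
q [-0.805  0.514  0.434  1.681 -0.25   1.001 -1.927]
x [-0.001  0.001 -1.   ] y [ 0.997 -0.071 -0.001] z [-0.071 -0.997 -0.001]
grasp [0.5684 0.2592 0.1788] shift mm [ 1.088e+02 -8.300e+00 -1.000e-01]
turn x deg -0.0
top [(array([ 0.474, -0.118,  0.005]), 0.53), (array([0.563, 0.262, 0.01 ]), 0.53)] [(array([ 0.563, -0.204,  0.011]), 0.97), (array([ 0.462, -0.199,  0.01 ]), 0.73), (array([ 0.574, -0.127,  0.012]), 0.61)]
side [(array([0.556, 0.258, 0.012]), 0.74), (array([ 0.47 , -0.118,  0.008]), 0.63)] [(array([ 0.566, -0.205,  0.007]), 0.9), (array([ 0.469, -0.201,  0.005]), 0.76), (array([ 0.468, -0.113,  0.008]), 0.61)]
top lid_bar [(array([0.692, 0.166, 0.226]), 0.58, array([230.6, 166.3]))]
side bar 106 mean [0.56  0.255 0.079] ((559.736083984375, 260.0115966796875), (26.006818771362305, 63.964927673339844), 87.6904296875)
side lid_bar [(array([0.686, 0.173, 0.226]), 0.94, array([295.3, 150.5])), (array([ 0.472, -0.119,  0.008]), 0.59, array([253. , 284.8]))]
```

Plate 1 sits flat in the bay. Now plate 2.

Call:
arm_command --pt "50 35 -8 0 0 0 0" --pt "50 40 0 0 0 0 0" --pt "50 24 0 0 0 0 0" --pt "50 9 0 0 0 0 0"

```text
clock: 18.15
position: [0.5608, 0.2551, 0.2293]
ee_rot: [1.264, 1.172, -1.268]
force: [0.1, -0.7, 0.7]
width: 0.543
```

Call:
arm_command --pt "2 0 0 0 0 0 0" --pt "2 0 0 0 0 0 0" --pt "2 0 0 0 0 0 0" --pt "2 0 0 0 0 0 0" --pt "2 0 0 0 0 0 0"

```text
clock: 18.77
position: [0.5611, 0.2554, 0.2308]
ee_rot: [1.265, 1.172, -1.265]
force: [-0.7, -1.2, -0.9]
width: 0.127
```

Call:
arm_command --pt "2 -20 0 0 0 0 0" --pt "2 -40 0 0 0 0 0" --pt "2 -50 0 0 0 0 0" --pt "2 0 0 0 0 0 0"

```text
clock: 19.27
position: [0.5624, 0.2551, 0.3443]
ee_rot: [1.271, 1.17, -1.26]
force: [0.3, 0.3, -2.4]
width: 0.125
```

```bash
python3 f.py .573 -.126 .070 .088 .996
```

```text
t 19.27 tcp [0.5624 0.2551 0.3443] w 0.125 F [ 0.3  0.3 -2.4]
q [-0.815  0.495  0.443  1.696 -0.245  0.999 -1.933]
x [ 0.006  0.003 -1.   ] y [ 0.997 -0.077  0.005] z [-0.077 -0.997 -0.003]
grasp [0.5633 0.2556 0.1853] shift mm [114.3  38.5 380.1]
turn x deg 0.6
top [(array([ 0.474, -0.119,  0.004]), 0.61), (array([0.566, 0.258, 0.128]), 0.42)] [(array([ 0.562, -0.206,  0.012]), 0.89), (array([ 0.57 , -0.128,  0.005]), 0.85), (array([ 0.474, -0.116,  0.004]), 0.82), (array([0.629, 0.178, 0.04 ]), 0.68), (array([ 0.462, -0.197,  0.014]), 0.62)]
side [(array([ 0.468, -0.118,  0.007]), 0.92), (array([0.554, 0.255, 0.126]), 0.64)] [(array([ 0.574, -0.125,  0.01 ]), 0.93), (array([ 0.567, -0.204,  0.008]), 0.8), (array([ 0.466, -0.198,  0.006]), 0.74), (array([ 0.469, -0.118,  0.006]), 0.62)]
```

Call:
arm_command --pt "2 0 4 40 0 0 0" --pt "2 0 4 42 0 0 0" --pt "2 0 4 42 0 0 0" --pt "2 0 4 42 0 0 0" --pt "2 0 4 42 0 0 0"

```text
clock: 20.2
position: [0.5648, 0.0449, 0.3397]
ee_rot: [1.265, 1.173, -1.267]
force: [0.3, -0.7, -2.5]
width: 0.127
```

Call:
arm_command --pt "2 0 4 42 0 0 0" --pt "2 15 4 43 0 0 0" --pt "2 20 5 43 0 0 0" --pt "2 20 5 43 0.5 0 0" --pt "2 0 0 0 0 0 0"

```text
clock: 20.82
position: [0.5684, -0.1299, 0.2835]
ee_rot: [1.273, 1.165, -1.281]
force: [0.5, -0.1, -2.3]
width: 0.127
```

```bash
python3 f.py .573 -.126 .067 .088 .996
```

```text
t 20.82 tcp [ 0.5684 -0.1299  0.2835] w 0.127 F [ 0.5 -0.1 -2.3]
q [-0.191  0.522  0.463  1.841 -0.297  0.85  -1.247]
x [-0.004 -0.002 -1.   ] y [ 0.996 -0.092 -0.004] z [-0.092 -0.996  0.003]
grasp [ 0.5678 -0.1303  0.1245] shift mm [57.5  5.  -4.9]
turn x deg -0.2
top [] [(array([ 0.46 , -0.197,  0.012]), 0.84), (array([ 0.471, -0.12 ,  0.006]), 0.78), (array([ 0.566, -0.208,  0.01 ]), 0.66)]
side [(array([ 0.468, -0.119,  0.005]), 0.64), (array([ 0.568, -0.126,  0.07 ]), 0.59)] [(array([ 0.575, -0.125,  0.007]), 0.75), (array([ 0.567, -0.205,  0.008]), 0.6), (array([ 0.47 , -0.199,  0.005]), 0.59), (array([ 0.472, -0.116,  0.01 ]), 0.56)]
```

Call:
arm_command --pt "2 15 5 -3.5 0 0 0" --pt "2 18 0 0 0 0 0" --pt "2 14 0 0 0 0 0" --pt "2 7 0 0 0 0 0" --pt "2 1 0 0 0 0 0"

```text
clock: 21.75
position: [0.575, -0.1227, 0.23]
ee_rot: [1.272, 1.168, -1.273]
force: [-0.9, -0.3, -2.5]
width: 0.128
```

```bash
python3 f.py .573 -.126 .067 .088 .996
```

```text
t 21.75 tcp [ 0.575  -0.1227  0.23  ] w 0.128 F [-0.9 -0.3 -2.5]
q [-0.17   0.599  0.419  1.869 -0.344  0.747 -1.217]
x [-0.001 -0.    -1.   ] y [ 0.996 -0.086 -0.001] z [-0.086 -0.996  0.   ]
grasp [ 0.5749 -0.1227  0.071 ] shift mm [ 4.  -1.6  3.5]
turn x deg 0.1
top [] [(array([ 0.474, -0.117,  0.004]), 0.92), (array([ 0.566, -0.206,  0.013]), 0.89), (array([ 0.463, -0.199,  0.009]), 0.73)]
side [(array([ 0.472, -0.117,  0.005]), 0.83), (array([ 0.573, -0.121,  0.016]), 0.7), (array([ 0.47 , -0.116,  0.006]), 0.47)] [(array([ 0.473, -0.114,  0.009]), 0.87), (array([ 0.468, -0.197,  0.004]), 0.83), (array([ 0.569, -0.207,  0.01 ]), 0.78), (array([ 0.572, -0.127,  0.008]), 0.76)]
```

Call:
arm_command --pt "2 2 0 2.5 0 0 0" --pt "2 1.5 0 0 0 0 0" --pt "45 0 0 0 0 0 0" --pt "45 0 0 0 0 0 0" --pt "45 0 0 0 0 0 0"

```text
clock: 22.68
position: [0.5752, -0.125, 0.2273]
ee_rot: [1.272, 1.167, -1.272]
force: [0.1, -0.8, 0.8]
width: 0.406
```

Call:
arm_command --pt "45 -40 0 0 0 0 0" --pt "45 -60 0 0 0 0 0" --pt "45 -60 0 0 0 0 0" --pt "45 -20 -50 0 0 0 0" --pt "45 0 -50 0 0 0 0"

```text
clock: 23.3
position: [0.4748, -0.1168, 0.4089]
ee_rot: [1.274, 1.165, -1.269]
force: [0.8, 0.4, 0.5]
width: 0.487
```

Call:
arm_command --pt "45 0 -50 0 0 0 0" --pt "45 0 0 0 -10 0 0" --pt "45 0 0 0 -10 0 0" --pt "45 0 0 0 -10 0 0" --pt "45 0 0 0 -10 0 0"

```text
clock: 23.92
position: [0.4255, -0.1122, 0.4074]
ee_rot: [0.743, 1.44, -0.743]
force: [-0.1, -0.1, 0.0]
width: 0.486
```

Call:
arm_command --pt "45 0 0 0 -10 0 0" --pt "45 0 0 0 -10 0 0" --pt "45 0 0 0 -10 0 0" --pt "45 0 0 0 -10 0 0" --pt "45 0 0 0 -10 0 0"

```text
clock: 24.55
position: [0.4255, -0.1122, 0.4073]
ee_rot: [0.063, 1.57, -0.063]
force: [0.4, -0.6, -0.0]
width: 0.491
```

```bash
cat > g.py <<'E'
from h import *
go([.507,-.391,.20],[.9925,-.122,0])
for c in ['top','side']:
    d=snap(c,'tray'+c,(280,170,460,290) if c=='top' else (220,240,380,380),4); P=cloud(d)
    for n in ['plate1','disc','hook_rest']: print(c,n,[(np.round(r['point'],3),round(r['p'],2)) for r in pinpoint(c,n)])
    for nm,z0,z1 in [('bar',.184,.2),('wire',.163,.181)]:
        m=(d['range_z']>0)&(P[...,0]>.45)&(P[...,0]<.66)&(P[...,1]>-.45)&(P[...,1]<-.33)&(P[...,2]>z0)&(P[...,2]<z1); q=P[m]
        print(nm,len(q),cv2.minAreaRect(q[:,:2].astype(np.float32)*1e3),cv2.fitLine(q[:,:2].astype(np.float32),cv2.DIST_HUBER,0,.003,.001).ravel(),np.round(q.mean(0),3))
E
python3 g.py
```

```text
t 24.55 tcp [ 0.4255 -0.1122  0.4073] w 0.491 F [ 0.4 -0.6 -0. ]
q [-0.205  0.121  0.384  2.018 -0.054  1.012  0.125]
x [ 0.  0. -1.] y [0.08  0.997 0.   ] z [ 0.997 -0.08   0.   ]
grasp [ 0.4255 -0.1122  0.2483] shift mm [  48.3 -271.4  103.5]
turn x deg 2.4
top plate1 [(array([ 0.574, -0.122,  0.007]), 0.68), (array([ 0.564, -0.208,  0.01 ]), 0.59)]
top disc [(array([ 0.506, -0.392,  0.12 ]), 0.82), (array([ 0.382, -0.418,  0.003]), 0.82), (array([ 0.491, -0.553,  0.004]), 0.6)]
top hook_rest [(array([ 0.51 , -0.39 ,  0.162]), 0.73)]
bar 59 ((506.8763732910156, -387.7885437011719), (66.37104034423828, 12.267572402954102), 83.7320785522461) [ 0.11817735  0.9929925   0.5078466  -0.3825607 ] [ 0.507 -0.386  0.19 ]
wire 82 ((537.427978515625, -379.568115234375), (115.26507568359375, 58.611061096191406), 9.817706108093262) [ 0.996882  -0.0789062  0.5465151 -0.3890195] [ 0.543 -0.388  0.171]
side plate1 [(array([ 0.47 , -0.116,  0.009]), 0.89), (array([ 0.572, -0.126,  0.01 ]), 0.56)]
side disc [(array([ 0.379, -0.418, -0.001]), 0.95), (array([ 0.509, -0.395,  0.121]), 0.73)]
side hook_rest [(array([ 0.51 , -0.388,  0.163]), 0.74)]
bar 160 ((506.9153137207031, -391.7399597167969), (64.0097427368164, 12.535218238830566), 83.09576416015625) [ 0.1099406   0.99393815  0.5063565  -0.39304554] [ 0.506 -0.393  0.191]
wire 216 ((537.8612060546875, -386.35205078125), (113.16746520996094, 59.44341278076172), 11.676445007324219) [ 0.9963209  -0.08570119  0.5300083  -0.39381117] [ 0.543 -0.398  0.171]
```

View pics/trayside.png

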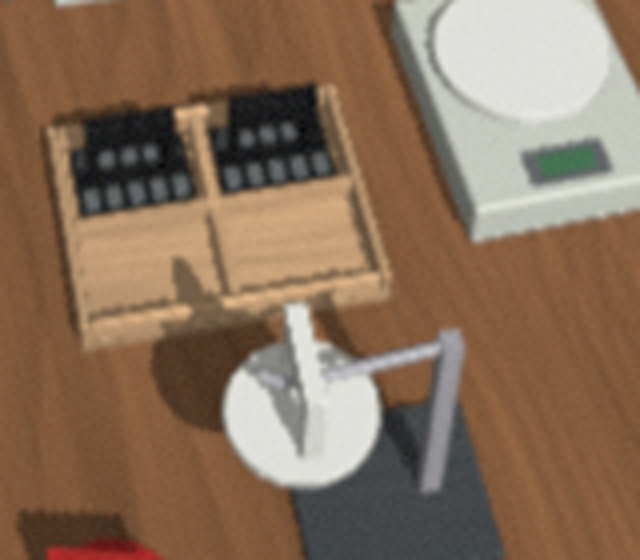

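The crop shows both plates flat in the two upper compartments at (130,165) and (270,145). The disc hangs at (300,400) with its bar across the wire. I'll grip the bar to one side of the wire.

Call:
arm_command --pt "40 0 -50 21 0 0 0" --pt "40 0 -50 21 0 0 0" --pt "40 0 -50 21 0 0 0" --pt "40 0 -50 21 0 0 0" --pt "40 0 -50 20 2 0 0"

```text
clock: 25.58
position: [0.5085, -0.3716, 0.407]
ee_rot: [0.096, 1.569, -0.096]
force: [0.2, 0.1, 0.3]
width: 0.437
```

Call:
arm_command --pt "40 20 0 0 0 0 0" --pt "40 0 0 0 0 0 0"

```text
clock: 25.82
position: [0.5076, -0.37, 0.3854]
ee_rot: [0.097, 1.572, -0.095]
force: [0.0, 1.8, 0.5]
width: 0.441
```

```bash
python3 -c "
from h import *
go([.509,-.371,.182],[.993,-.116,0])
d=snap('side'); print([(np.round(r['point'],3),round(r['p'],2)) for r in pinpoint('side','disc')])"
```

```text
t 25.82 tcp [ 0.5076 -0.37    0.3854] w 0.441 F [0.  1.8 0.5]
q [ 0.213  0.482  0.495  1.618 -0.248  1.109  0.651]
x [-0.003  0.002 -1.   ] y [0.122 0.993 0.001] z [ 0.993 -0.122 -0.003]
grasp [ 0.5071 -0.3698  0.2264] shift mm [44.4 -1.1  2.2]
turn x deg -0.3
[(array([ 0.503, -0.39 ,  0.119]), 0.75), (array([ 0.378, -0.418,  0.001]), 0.57)]
```

Call:
arm_command --pt "40 20 0 0 0 0 0" --pt "40 17 -1 1 0 0 0" --pt "40 7 0 0 0 0 0" --pt "40 0 0 0 0 0 0"

```text
clock: 26.42
position: [0.5087, -0.3711, 0.343]
ee_rot: [0.095, 1.569, -0.094]
force: [-0.1, -0.2, -0.2]
width: 0.434
```

Call:
arm_command --pt "2 0 0 0 0 0 0" --pt "2 0 0 0 0 0 0" --pt "2 0 0 0 0 0 0" --pt "2 0 0 0 0 0 0" --newtons 58

```text
clock: 26.92
position: [0.5089, -0.3713, 0.3435]
ee_rot: [0.094, 1.568, -0.095]
force: [0.7, -0.1, 1.0]
width: 0.125
```

```bash
python3 -c "
from h import *
go([.509,-.371,.182],[.993,-.116,0])
snap('side','hook1',(240,280,380,400),5)"
```

```text
t 26.93 tcp [ 0.5089 -0.3713  0.3435] w 0.125 F [ 0.7 -0.1  1. ]
q [ 0.227  0.523  0.478  1.664 -0.273  1.021  0.674]
x [ 0.001 -0.    -1.   ] y [ 0.12   0.993 -0.   ] z [ 0.993 -0.12   0.001]
grasp [ 0.509  -0.3713  0.1845] shift mm [ 2.5  0.3 -0.1]
turn x deg -0.2
```

View pics/hook1.png

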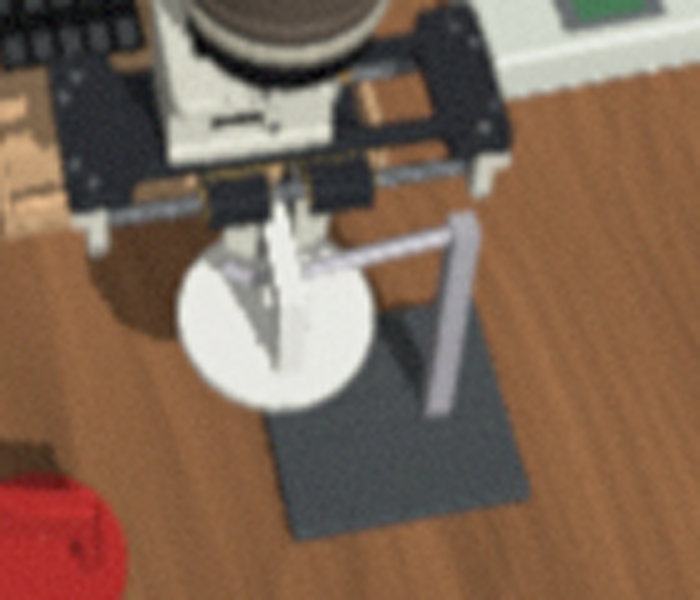

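The crop shows both fingers on the bar, to the tray side of the wire at (250,265). Next: lift 19 mm and draw it out along −x.

Call:
arm_command --pt "2 -6 0 0 0 0 0" --pt "2 -7 0 0 0 0 0" --pt "2 -7 0 0 0 0 0" --pt "2 0 0 0 0 0 0"

```text
clock: 27.48
position: [0.5088, -0.3715, 0.3639]
ee_rot: [0.094, 1.568, -0.095]
force: [0.7, 0.4, -1.6]
width: 0.13
```

```bash
python3 -c "
from h import *
go([.509,-.371,.182],[.993,-.116,0])
d=snap('side'); print([(np.round(r['point'],3),round(r['p'],2)) for r in pinpoint('side','disc')])
P=cloud(d);z=P[(d['range_z']>0)&(P[...,0]>.45)&(P[...,0]<.56)&(P[...,1]>-.44)&(P[...,1]<-.375)&(P[...,2]>.1)]
b=z[(z[:,2]<.16)&(z[:,2]>.135)];t=z[z[:,2]>.20]
print('base',np.round(b.mean(0),3),np.round(np.linalg.lstsq(np.c_[b[:,:2]-b[:,:2].mean(0),np.ones(len(b))],b[:,2],rcond=None)[0],3))"
```

```text
t 27.48 tcp [ 0.5088 -0.3715  0.3639] w 0.13 F [ 0.7  0.4 -1.6]
q [ 0.221  0.503  0.487  1.641 -0.261  1.061  0.664]
x [ 0.001 -0.001 -1.   ] y [ 0.12   0.993 -0.001] z [ 0.993 -0.12   0.001]
grasp [ 0.509  -0.3716  0.2049] shift mm [22.9  0.6 -0.1]
turn x deg -0.2
[(array([ 0.507, -0.394,  0.14 ]), 0.66), (array([ 0.378, -0.416,  0.   ]), 0.65)]
base [ 0.503 -0.406  0.147] [0.011 0.037 0.147]
```

Call:
arm_command --pt "2 0 0 -16 0 0 0" --pt "2 0 0 -22 0 0 0" --pt "2 0 0 -22 0 0 0" --pt "2 0 0 -22 0 0 0" --pt "2 0 0 -23 0 0 0"

```text
clock: 28.2
position: [0.4025, -0.3584, 0.3629]
ee_rot: [0.095, 1.569, -0.095]
force: [-0.7, 0.4, -1.6]
width: 0.125
```

```bash
python3 -c "
from h import *
go([.546,.183,.2])
for c in ['side','top']:
  d=snap(c); print([(np.round(r['point'],3),round(r['p'],2)) for r in pinpoint(c,'disc')])"
```

```text
t 28.2 tcp [ 0.4025 -0.3584  0.3629] w 0.125 F [-0.7  0.4 -1.6]
q [ 0.243  0.356  0.512  1.869 -0.209  0.97   0.725]
x [-0.001  0.    -1.   ] y [0.121 0.993 0.   ] z [ 0.993 -0.121 -0.001]
grasp [ 0.4024 -0.3583  0.2039] shift mm [  4.1 554.7  77.1]
[(array([ 0.402, -0.379,  0.141]), 0.92), (array([ 0.378, -0.421,  0.   ]), 0.58), (array([ 0.562,  0.549, -0.   ]), 0.55)]
[(array([ 0.492, -0.554,  0.002]), 0.72), (array([ 0.4  , -0.375,  0.139]), 0.56), (array([0.693, 0.168, 0.224]), 0.56)]
```

The disc hangs free of the hook. Carry it over and turn it.

Call:
arm_command --pt "2 -15 30 0 0 0 0" --pt "2 -15 45 0 0 0 0" --pt "2 -10 45 0 0 0 0" --pt "2 0 45 0 0 0 0" --pt "2 0 45 0 0 0 0"

```text
clock: 29.02
position: [0.4302, -0.1485, 0.4034]
ee_rot: [0.094, 1.568, -0.094]
force: [-0.1, 0.7, -2.8]
width: 0.125
```

Call:
arm_command --pt "2 0 45 0 0 0 0" --pt "2 0 45 5 0 0 0" --pt "2 0 45 5 0 0 0" --pt "2 0 20 0 -8 0 0" --pt "2 0 0 0 -9 0 0"

```text
clock: 29.65
position: [0.4588, 0.005, 0.403]
ee_rot: [-0.145, 1.566, 0.146]
force: [-0.3, 0.7, -2.5]
width: 0.131
```

Call:
arm_command --pt "2 0 0 0 -9 0 0" --pt "2 0 0 0 -9 0 0" --pt "2 0 0 0 -9 0 0" --pt "2 0 0 0 -9 0 0" --pt "2 0 0 0 -9 0 0"

```text
clock: 30.28
position: [0.4586, 0.0028, 0.4031]
ee_rot: [-0.754, 1.436, 0.754]
force: [0.4, 0.1, -2.8]
width: 0.132
```

Call:
arm_command --pt "2 0 0 0 -9 0 0" --pt "2 0 0 0 -9 0 0" --pt "2 0 0 0 -9 0 0" --pt "2 0 0 0 0 0 0"

```text
clock: 30.78
position: [0.4585, 0.0026, 0.4031]
ee_rot: [-1.106, 1.271, 1.106]
force: [-0.4, 0.2, -2.2]
width: 0.128
```

```bash
python3 -c "
from h import *
go([.5276,.1846,.2],[.086,.9963,0])
for c in ['side','top']:
  d=snap(c)
  for n in ['disc','glass','plate1','hinge']: print(c,n,[(np.round(r['point'],3),round(r['p'],2)) for r in pinpoint(c,n)])"
```

```text
t 30.77 tcp [0.4585 0.0026 0.4031] w 0.128 F [-0.4  0.2 -2.2]
q [-0.235  0.162  0.13   1.97  -0.025  1.011  1.338]
x [ 0.  0. -1.] y [-0.99   0.138 -0.   ] z [0.138 0.99  0.   ]
grasp [0.4585 0.0027 0.2441] shift mm [ 44.1 -43.3 189.7]
turn x deg -3.0
side disc [(array([ 0.474, -0.006,  0.181]), 0.9), (array([ 0.375, -0.419,  0.   ]), 0.72)]
side glass [(array([0.548, 0.186, 0.013]), 0.56)]
side plate1 [(array([ 0.47 , -0.119,  0.01 ]), 0.71), (array([ 0.568, -0.127,  0.01 ]), 0.71)]
side hinge [(array([0.626, 0.176, 0.04 ]), 0.94)]
top disc [(array([ 0.381, -0.419,  0.003]), 0.95)]
top glass [(array([0.544, 0.181, 0.009]), 0.74)]
top plate1 [(array([ 0.574, -0.123,  0.01 ]), 0.69), (array([ 0.472, -0.12 ,  0.004]), 0.6)]
top hinge [(array([0.627, 0.176, 0.037]), 0.58)]
```

Call:
arm_command --pt "2 0 -9 38 0 0 0" --pt "2 0 -9 38 0 0 0" --pt "2 0 -9 38 0 0 0" --pt "2 0 -8 38 0 0 0" --pt "2 0 -8 38 -3 0 0"

```text
clock: 31.9
position: [0.5274, 0.186, 0.4031]
ee_rot: [-1.146, 1.248, 1.146]
force: [1.6, 0.7, -1.5]
width: 0.122
```

Call:
arm_command --pt "2 40 0 0 0 0 0" --pt "2 40 0 0 0 0 0" --pt "2 30 0 0 0 0 0" --pt "2 0 0 0 0 0 0"

```text
clock: 32.4
position: [0.5262, 0.1845, 0.2912]
ee_rot: [-1.145, 1.253, 1.148]
force: [-0.1, -0.4, -1.1]
width: 0.127
```

```bash
cat > k.py <<'E'
from h import *
import sys
go([.5276,.1846,.075],[.086,.9963,0])
for c in ['side','top']:
  d=snap(c,sys.argv[1]+c,(200,130,340,270) if c=='side' else (190,170,290,255),4 if c=='side' else 5)
  for n in ['disc','glass']: print(c,n,[(np.round(r['point'],3),round(r['p'],2)) for r in pinpoint(c,n)])
  P=cloud(d);f=d['frame'].astype(int)
  zlo,zhi=[float(a) for a in sys.argv[2:4]]
  m=(d['range_z']>0)&(f.min(-1)>130)&(abs(P[...,0]-.546)<.07)&(abs(P[...,1]-.183)<.09)&(P[...,2]>zlo)&(P[...,2]<zhi); q=P[m]
  if len(q)>20:print('blob',len(q),np.round(q.mean(0),3),cv2.minEnclosingCircle(q[:,:2].astype(np.float32)*1e3),np.round(np.percentile(q[:,2],[5,95]),3))
E
python3 k.py ring1 .045 .075
```

```text
t 32.4 tcp [0.5262 0.1845 0.2912] w 0.127 F [-0.1 -0.4 -1.1]
q [-0.454  0.449  0.028  1.871 -0.016  0.827  1.068]
x [-0.004 -0.002 -1.   ] y [-0.996  0.086  0.004] z [ 0.086  0.996 -0.002]
grasp [0.5255 0.1842 0.1322] shift mm [57.2 -2.3  0.7]
turn x deg 0.0
side disc [(array([ 0.379, -0.422, -0.   ]), 0.79), (array([0.541, 0.18 , 0.068]), 0.7)]
side glass [(array([0.547, 0.184, 0.011]), 0.87), (array([ 0.567, -0.21 ,  0.009]), 0.23)]
blob 182 [0.545 0.169 0.073] ((543.0109252929688, 178.43368530273438), 45.88359832763672) [0.068 0.075]
top disc [(array([ 0.49 , -0.554,  0.   ]), 0.67), (array([ 0.377, -0.421,  0.003]), 0.57)]
top glass [(array([0.547, 0.182, 0.007]), 0.84)]
```

View pics/ring1side.png

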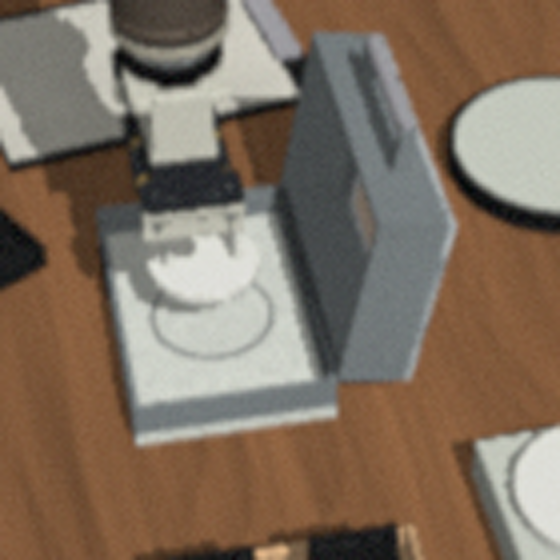

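The crop shows the disc hanging level at (205,270) above the ring at (212,315). I'll correct a few mm and lower.

Call:
arm_command --pt "2 20 -4 2 0 0 0" --pt "2 15 0 0 0 0 0" --pt "2 8 0 0 0 0 0" --pt "2 0 0 0 0 0 0"

```text
clock: 33.2
position: [0.5309, 0.1863, 0.2497]
ee_rot: [-1.146, 1.25, 1.146]
force: [0.7, -0.1, -1.6]
width: 0.125
```

```bash
python3 k.py ring2 .02 .042
```

```text
t 33.2 tcp [0.5309 0.1863 0.2497] w 0.125 F [ 0.7 -0.1 -1.6]
q [-0.45   0.51   0.025  1.894 -0.018  0.738  1.07 ]
x [-0.001 -0.    -1.   ] y [-0.996  0.086  0.001] z [ 0.086  0.996 -0.001]
grasp [0.5308 0.1862 0.0907] shift mm [15.7  3.  -1.9]
turn x deg 0.0
side disc [(array([ 0.574, -0.126,  0.005]), 0.74), (array([0.547, 0.18 , 0.029]), 0.68), (array([ 0.379, -0.416,  0.005]), 0.57)]
side glass [(array([0.55 , 0.184, 0.008]), 0.79)]
blob 343 [0.545 0.172 0.033] ((548.3237915039062, 182.98509216308594), 47.44462585449219) [0.029 0.037]
top disc [(array([ 0.38 , -0.424, -0.001]), 0.79), (array([ 0.49 , -0.554,  0.005]), 0.75), (array([ 0.507, -0.39 ,  0.163]), 0.32)]
top glass [(array([0.545, 0.182, 0.01 ]), 0.81)]
```

View pics/ring2side.png

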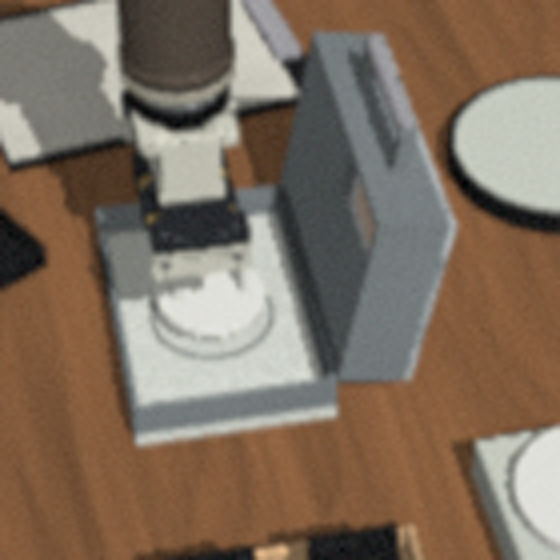

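Call:
arm_command --pt "2 8 1 0 0 0 0" --pt "2 5 0 0 0 0 0" --pt "2 3 0 0 0 0 0" --pt "2 0 0 0 0 0 0"

```text
clock: 34.0
position: [0.5289, 0.1869, 0.2349]
ee_rot: [-1.145, 1.25, 1.148]
force: [-12.0, -0.2, 18.6]
width: 0.129
```

```bash
python3 k.py ring3 .012 .03
```

```text
t 34.0 tcp [0.5289 0.1869 0.2349] w 0.129 F [-12.   -0.2  18.6]
q [-0.45   0.53   0.022  1.909 -0.019  0.706  1.069]
x [-0.003 -0.    -1.   ] y [-0.996  0.085  0.003] z [ 0.085  0.996 -0.   ]
grasp [0.5285 0.1869 0.0759] shift mm [ 0.9  0.7 -2.3]
turn x deg 0.1
side disc [(array([0.547, 0.179, 0.011]), 0.66), (array([ 0.38 , -0.418,  0.001]), 0.65), (array([ 0.568, -0.128,  0.012]), 0.44)]
side glass [(array([0.548, 0.182, 0.013]), 0.72)]
blob 710 [0.547 0.158 0.017] ((545.8974609375, 183.19125366210938), 109.96951293945312) [0.012 0.023]
top disc [(array([ 0.382, -0.418, -0.   ]), 0.88), (array([ 0.491, -0.552,  0.004]), 0.77)]
top glass [(array([0.548, 0.182, 0.011]), 0.64)]
blob 161 [0.563 0.127 0.016] ((546.45654296875, 136.43702697753906), 80.45217895507812) [0.012 0.023]
```

Contact with the deck. Release gently and rise straight up.

Call:
arm_command --pt "2 -2 0 0 0 0 0" --pt "35 0 0 0 0 0 0" --pt "35 0 0 0 0 0 0" --pt "35 0 0 0 0 0 0" --pt "35 -20 0 0 0 0 0" --newtons 30

```text
clock: 34.92
position: [0.5296, 0.1863, 0.2551]
ee_rot: [-1.146, 1.251, 1.147]
force: [-0.0, 0.5, 0.4]
width: 0.386
```

Call:
arm_command --pt "35 -40 0 0 0 0 0" --pt "35 -55 0 0 0 0 0" --pt "35 -55 40 0 0 0 0" --pt "35 -25 55 0 0 0 0" --pt "35 0 55 0 0 0 0"

```text
clock: 35.55
position: [0.3829, 0.1994, 0.4287]
ee_rot: [-1.145, 1.244, 1.144]
force: [-0.2, 1.3, -0.4]
width: 0.382
```

```bash
python3 k.py ring4 .0155 .026
python3 - <<'E'
from h import *
for c in ['top','side']:
    d=snap(c);P=cloud(d);m=(d['range_z']>0)&(abs(P[...,0]-.546)<.07)&(abs(P[...,1]-.183)<.09)&(P[...,2]>.075)&(P[...,2]<.1)
    q=P[m];print(c,'bar',len(q),np.round(q.mean(0),3),cv2.minAreaRect(q[:,:2].astype(np.float32)*1e3))
    print([(np.round(r['point'],3),round(r['p'],2)) for r in pinpoint(c,'lid_bar')])
E
```

```text
t 35.55 tcp [0.3829 0.1994 0.4287] w 0.382 F [-0.2  1.3 -0.4]
q [-0.585  0.096 -0.021  1.977  0.002  1.064  0.878]
x [ 0.004  0.002 -1.   ] y [-0.996  0.086 -0.003] z [0.086 0.996 0.003]
grasp [0.3835 0.1998 0.2697] shift mm [ 195.2 -144.2   -3.3]
turn x deg 0.0
side disc [(array([0.547, 0.181, 0.015]), 0.88), (array([ 0.378, -0.419,  0.002]), 0.59)]
side glass [(array([0.548, 0.184, 0.012]), 0.81)]
blob 406 [0.547 0.175 0.019] ((552.4324951171875, 184.74232482910156), 104.82415771484375) [0.016 0.023]
top disc [(array([ 0.38, -0.42,  0.  ]), 0.83), (array([ 0.49 , -0.554,  0.004]), 0.8), (array([0.544, 0.182, 0.013]), 0.71)]
top glass [(array([0.547, 0.181, 0.009]), 0.8), (array([ 0.507, -0.39 ,  0.161]), 0.4), (array([ 0.563, -0.209,  0.01 ]), 0.23), (array([ 0.566,  0.55 , -0.003]), 0.2)]
blob 503 [0.547 0.185 0.019] ((541.505615234375, 178.89891052246094), 105.90601348876953) [0.016 0.024]
top bar 57 [0.547 0.187 0.084] ((548.203125, 186.77554321289062), (12.044037818908691, 63.55068588256836), 85.7199935913086)
[(array([0.696, 0.166, 0.225]), 0.86), (array([ 0.518, -0.163, -0.001]), 0.63)]
side bar 85 [0.548 0.182 0.082] ((547.8804931640625, 182.46241760253906), (18.03903579711914, 64.20179748535156), 84.9223861694336)
[(array([0.686, 0.171, 0.227]), 0.87)]
```

View pics/ring4top.png

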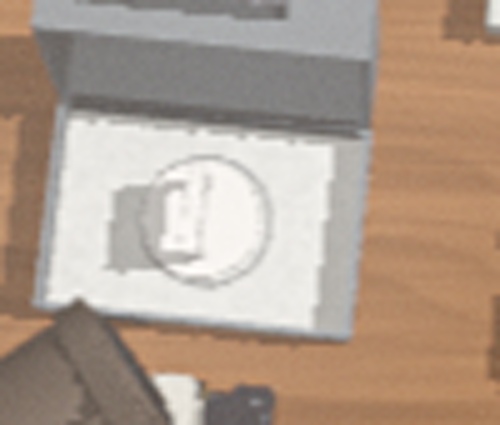

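The top crop shows the disc centred inside the ring at (208,220). Next I'll turn the jaws back and go above the lid's bar.

Call:
arm_command --pt "45 -20 0 0 10 0 0" --pt "45 -20 0 0 10 0 0" --pt "45 0 0 0 10 0 0" --pt "45 0 0 0 10 0 0" --pt "45 0 0 0 10 0 0"

```text
clock: 36.67
position: [0.3845, 0.199, 0.4665]
ee_rot: [-0.475, 1.519, 0.475]
force: [-0.5, -0.2, 0.2]
width: 0.489
```

Call:
arm_command --pt "45 0 0 0 10 0 0" --pt "45 0 0 0 10 0 0" --pt "45 0 0 0 10 0 0" --pt "45 0 0 0 10 0 0" --pt "45 0 0 50 0 0 0"

```text
clock: 37.3
position: [0.4329, 0.1956, 0.4669]
ee_rot: [0.068, 1.571, -0.067]
force: [0.9, 0.7, 0.5]
width: 0.489
```

Call:
arm_command --pt "45 0 0 55 0 0 0" --pt "45 0 0 55 0 0 0" --pt "45 0 0 55 0 0 0" --pt "45 0 0 55 0 0 0" --pt "45 0 0 34 0 0 0"

```text
clock: 37.92
position: [0.6896, 0.172, 0.4651]
ee_rot: [0.067, 1.57, -0.07]
force: [0.2, -0.1, -0.5]
width: 0.492
```

```bash
python3 -c "
from h import *
go([.689,.171,.229],[.9963,-.086,0])
for c in ['side','top']:
  d=snap(c);P=cloud(d); print([(np.round(r['point'],3),round(r['p'],2)) for r in pinpoint(c,'lid_bar')])
  m=(d['range_z']>0)&(abs(P[...,0]-.69)<.04)&(abs(P[...,1]-.17)<.045)&(P[...,2]>.213)&(P[...,2]<.245);q=P[m];print(len(q),np.round(q.mean(0),3) if len(q) else '')
"
```

```text
t 37.92 tcp [0.6896 0.172  0.4651] w 0.492 F [ 0.2 -0.1 -0.5]
q [-0.426  0.549  0.187  1.247 -0.098  1.356 -0.333]
x [-0.001 -0.001 -1.   ] y [ 0.087  0.996 -0.001] z [ 0.996 -0.087 -0.001]
grasp [0.6894 0.1718 0.3061] shift mm [77.1 -0.7 -0.3]
turn x deg -0.1
[(array([0.686, 0.171, 0.227]), 0.73)]
89 [0.689 0.169 0.231]
[(array([0.694, 0.169, 0.226]), 0.88), (array([ 0.574, -0.12 ,  0.008]), 0.63), (array([ 0.77 , -0.135, -0.001]), 0.16)]
21 [0.687 0.133 0.231]
```

Call:
arm_command --pt "45 35 0 0 0 0 0" --pt "45 28 0 0 0 0 0" --pt "45 13 0 0 0 0 0" --pt "45 0 0 0 0 0 0"

```text
clock: 38.62
position: [0.6863, 0.1733, 0.3905]
ee_rot: [0.067, 1.571, -0.067]
force: [-0.6, 0.4, 0.1]
width: 0.493
```

Call:
arm_command --pt "5 0 0 0 0 0 0" --pt "5 0 0 0 0 0 0" --pt "5 0 0 0 0 0 0" --pt "5 0 0 0 0 0 0" --newtons 30

```text
clock: 39.12
position: [0.6873, 0.173, 0.3915]
ee_rot: [0.068, 1.568, -0.067]
force: [2.4, -0.2, 2.9]
width: 0.146
```

```bash
python3 -c "
from h import *
s,M=state(); g=np.array(s['position'])+.159*M[:,0]
l=(g[:2]-[.6257,.1761])@[.9963,-.086]*1e3; print('grasp rel hinge',l,(g[2]-.04)*1e3)
th0=100.3
th=np.radians(np.r_[th0,np.arange(95,-1,-6.5),0]);x=-195*np.cos(th)+30*np.sin(th);z=195*np.sin(th)+30*np.cos(th)
print(np.round(np.c_[np.degrees(th),x,z,np.r_[0,-np.diff(z)],np.r_[0,np.diff(x)]],1))"
```

```text
t 39.12 tcp [0.6873 0.173  0.3915] w 0.146 F [ 2.4 -0.2  2.9]
q [-0.425  0.584  0.174  1.366 -0.103  1.198 -0.328]
x [ 0.002  0.    -1.   ] y [0.086 0.996 0.001] z [ 0.996 -0.086  0.002]
grasp rel hinge 61.9360597669878 192.52078876266106
[[ 100.3   64.4  186.5    0.     0. ]
 [  95.    46.9  191.6   -5.1  -17.5]
 [  88.5   24.9  195.7   -4.1  -22. ]
 [  82.     2.6  197.3   -1.6  -22.3]
 [  75.5  -19.8  196.3    1.   -22.3]
 [  69.   -41.9  192.8    3.5  -22.1]
 [  62.5  -63.4  186.8    6.   -21.6]
 [  56.   -84.2  178.4    8.4  -20.7]
 [  49.5 -103.8  167.8   10.7  -19.7]
 [  43.  -122.2  154.9   12.8  -18.3]
 [  36.5 -138.9  140.1   14.8  -16.8]
 [  30.  -153.9  123.5   16.6  -15. ]
 [  23.5 -166.9  105.3   18.2  -13. ]
 [  17.  -177.7   85.7   19.6  -10.8]
 [  10.5 -186.3   65.    20.7   -8.6]
 [   4.  -192.4   43.5   21.5   -6.2]
 [   0.  -195.    30.    13.5   -2.6]]
```

Call:
arm_command --pt "5 -5 0 -17 0 0 0" --pt "5 -4 0 -22 0 0 0" --pt "5 -1.6 0 -22.3 0 0 0" --pt "5 1 0 -22.3 0 0 0" --pt "5 3.5 0 -22 0 0 0"

```text
clock: 39.75
position: [0.5817, 0.1821, 0.3979]
ee_rot: [0.068, 1.566, -0.067]
force: [1.2, 0.9, 1.0]
width: 0.139
```

Call:
arm_command --pt "5 6 0 -21.6 0 0 0" --pt "5 8.4 0 -20.7 0 0 0" --pt "5 10.7 0 -19.7 0 0 0" --pt "5 12.8 0 -18.3 0 0 0" --pt "5 14.8 0 -16.8 0 0 0"

```text
clock: 40.38
position: [0.485, 0.1907, 0.3445]
ee_rot: [0.068, 1.567, -0.066]
force: [8.7, 2.7, -5.3]
width: 0.142
```

Call:
arm_command --pt "5 16.6 0 -15 0 0 0" --pt "5 18.2 0 -13 0 0 0" --pt "5 19.6 0 -10.8 0 0 0" --pt "5 12 0 -5 0 0 0"

```text
clock: 40.88
position: [0.442, 0.1946, 0.2777]
ee_rot: [0.068, 1.567, -0.066]
force: [5.3, 0.6, -0.4]
width: 0.14
```

```bash
python3 -c "
from h import *
go([.4315,.193,.073])
d=snap('side');P=cloud(d);m=(d['range_z']>0)&(abs(P[...,0]-.56)<.05)&(abs(P[...,1]-.13)<.07)&(P[...,2]>.08);q=P[m];print(np.round(q.mean(0),3))"
```

```text
t 40.88 tcp [0.442  0.1946 0.2777] w 0.14 F [ 5.3  0.6 -0.4]
q [-0.614  0.364  0.113  2.069 -0.061  0.708 -0.548]
x [ 0.003  0.001 -1.   ] y [0.085 0.996 0.002] z [ 0.996 -0.085  0.003]
grasp [0.4425 0.1948 0.1187] shift mm [ 45.7  -2.8 -11. ]
[0.553 0.127 0.123]
```

Call:
arm_command --pt "5 18 0 -6 0 0 0" --pt "5 14 0 -3 0 0 0" --pt "5 8 0 -1.5 0 0 0" --pt "5 4 0 0 0 0 0" --pt "5 0 0 0 0 0 0"

```text
clock: 41.55
position: [0.4321, 0.1958, 0.236]
ee_rot: [0.07, 1.566, -0.065]
force: [-2.0, -1.3, 26.7]
width: 0.142
```

```bash
cat > l.py <<'E'
from h import *
go([.4315,.193,.073])
for c in ['side','top']:
    d=snap(c);P=cloud(d);L=P[...,:2]-[.546,.183]
    m=(d['range_z']>0)&(abs(L@[.9963,-.086])<.076)&(abs(L@[.086,.9963])<.116)&(P[...,2]>.09)&(P[...,2]<.115);q=P[m]
    A=np.c_[(q[:,:2]-[.546,.183])@[.9963,-.086],np.ones(len(q))];print(c,len(q),'slope,z',np.round(np.linalg.lstsq(A,q[:,2],rcond=None)[0],4))
    print([(np.round(r['point'],3),round(r['p'],2)) for r in pinpoint(c,'lid_bar')])
E
python3 l.py
```

```text
t 41.55 tcp [0.4321 0.1958 0.236 ] w 0.142 F [-2.  -1.3 26.7]
q [-0.615  0.421  0.1    2.124 -0.074  0.595 -0.549]
x [ 0.004  0.003 -1.   ] y [0.086 0.996 0.003] z [ 0.996 -0.086  0.004]
grasp [0.4327 0.1963 0.077 ] shift mm [ 4.  -3.4 -0.9]
side 1998 slope,z [0.0001 0.0997]
[(array([0.429, 0.192, 0.066]), 0.77), (array([ 0.51 , -0.389,  0.161]), 0.5), (array([ 0.563,  0.553, -0.   ]), 0.32)]
top 2109 slope,z [0.0007 0.0998]
[(array([0.432, 0.19 , 0.068]), 0.96)]
```

The lid top is level at 0.0998 m and the force rose at the stop, so it's shut. Release and withdraw.

Call:
arm_command --pt "26 -2 0 0 0 0 0" --pt "26 0 0 0 0 0 0" --pt "26 0 0 0 0 0 0" --pt "26 -20 0 0 0 0 0" --pt "26 -40 0 0 0 0 0"

```text
clock: 42.38
position: [0.4301, 0.1947, 0.295]
ee_rot: [0.065, 1.573, -0.069]
force: [0.1, 0.1, -0.4]
width: 0.284
```

Call:
arm_command --pt "26 -55 0 0 0 0 0" --pt "26 -55 0 0 0 0 0" --pt "26 -20 -50 -10 0 0 0" --pt "26 0 -50 -10 0 0 0" --pt "26 0 -50 -10 0 0 0"

```text
clock: 43.0
position: [0.3873, 0.0467, 0.4257]
ee_rot: [0.067, 1.57, -0.067]
force: [1.1, -1.4, -0.2]
width: 0.277
```

Call:
arm_command --pt "26 0 0 0 0 0 0" --pt "26 0 0 0 0 0 0" --pt "26 0 0 0 0 0 0" --pt "26 0 0 0 0 0 0" --pt "26 0 0 0 0 0 0"

```text
clock: 43.62
position: [0.3882, 0.0486, 0.4256]
ee_rot: [0.066, 1.57, -0.067]
force: [-0.1, -0.0, -0.5]
width: 0.281
```

```bash
python3 l.py
python3 - <<'E'
from h import *
for c in ['side','top']:
    d=snap(c,'fin'+c)
    for n in ['plate1','disc','scale','dish','clipboard']: print(c,n,[(np.round(r['point'],3),round(r['p'],2)) for r in pinpoint(c,n)[:3]])
E
```

```text
t 43.62 tcp [0.3882 0.0486 0.4256] w 0.281 F [-0.1 -0.  -0.5]
q [-0.49   0.014  0.235  2.075 -0.004  1.053 -0.339]
x [-0. -0. -1.] y [ 0.085  0.996 -0.   ] z [ 0.996 -0.085 -0.   ]
grasp [0.3881 0.0486 0.2666] shift mm [193.5 147.6  31. ]
side 2261 slope,z [-0.0006  0.0997]
[(array([0.431, 0.192, 0.069]), 0.85), (array([ 0.548,  0.185, -0.002]), 0.48)]
top 2446 slope,z [0.0039 0.0998]
[(array([0.432, 0.188, 0.069]), 0.83), (array([ 0.507, -0.391,  0.161]), 0.42), (array([ 0.519, -0.165,  0.   ]), 0.24)]
side plate1 [(array([ 0.472, -0.118,  0.005]), 0.78), (array([ 0.571, -0.126,  0.011]), 0.72)]
side disc [(array([ 0.38 , -0.418, -0.003]), 0.82)]
side scale [(array([ 0.769, -0.136, -0.002]), 0.83)]
side dish [(array([0.378, 0.31 , 0.004]), 0.58), (array([ 0.471, -0.116,  0.006]), 0.37)]
side clipboard [(array([0.562, 0.546, 0.001]), 0.73)]
top plate1 [(array([ 0.472, -0.119,  0.004]), 0.79), (array([ 0.573, -0.125,  0.01 ]), 0.61)]
top disc [(array([ 0.493, -0.553,  0.001]), 0.9), (array([ 0.381, -0.42 ,  0.001]), 0.85)]
top scale [(array([ 0.766, -0.133,  0.001]), 0.75)]
top dish [(array([ 0.376,  0.309, -0.002]), 0.86)]
top clipboard [(array([ 0.566,  0.55 , -0.001]), 0.67)]
```

View pics/finside.png

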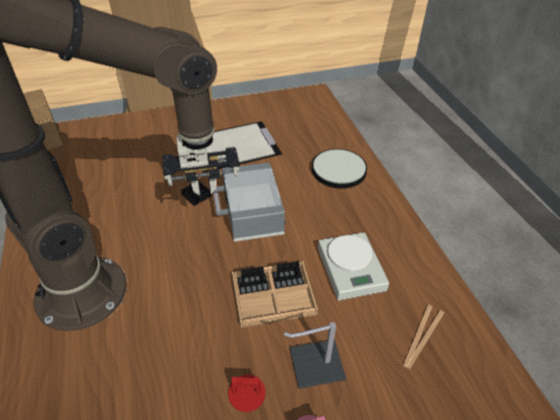

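The picture shows the reader shut at (255,205), both plates in the tray at (253,278) and (288,275), the hook empty, and the bystanders in place. I'm handing in.

```bash
python3 -c "
from cell import arm
print(arm.sign_off())"
```

```text
the job is handed in; nothing more can be done
None
```

The job is done as asked and handed in at about 44 s of the 210 s allowed. I opened the lid to its stop and moved the plates to the tray. I then stood the white disc on the ring, let go and shut the lid.

- **Plates:** only two were in the reader. Each sits flat in its own tray compartment, at (0.472, −0.118) and (0.573, −0.126). Both cameras agreed to about 2 mm.
- **Disc:** it stood flat inside the printed ring, about 2–3 mm off centre, measured before the lid closed over it.
- **Lid:** shut, with its top level at 0.0998 m against the nominal 0.100 m. The gripper is clear of everything.
- **Bystanders:** the scale, dish and clipboard read as before to within a few millimetres. The red and pink look-alikes were not touched.
- **Forces and mishaps:** the highest wrist force I read was about 48 N, when the first plate touched the tray floor. I saw no grip slip and no plate knocked aside.

No final check failed. Individual network readings differed by up to about 8 mm between views, and some low-confidence ones pointed at the wrong object, so I checked them against depth and arm position.

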